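# Post a bisque test tile through the sprung dust flap of the tile file

## Robot

A 6-joint arm with a two-finger parallel gripper is mounted at the origin on the work surface; the furniture and walls round the work are solid. World frame = base frame: x ahead of the robot, y to its left, z up, the work surface at z = 0. Lengths are in mm, angles in degrees, forces in N, time in s.
With the tool pointing down it reaches from about 325 to 925 mm from the base axis. Payload 3.1 kg.
Tool frame: the origin (TCP) lies at the very end of the fingers, on their centre line; the grasp point (between the pads) lies grasp_offset behind it (grasp_offset is the distance from the TCP to the grasp point, in mm); z points along the fingers, y is the line along which they close (so a half turn about z gives the same grasp; the last joint's range is limited). The gripper opens to 85 mm and grips with 20 to 120 N. Pads are 22 mm wide; open, the fingers measure 114 mm over their backs; the gripper's body (76 mm by 85 mm) begins 54 mm behind the grasp point. The pads swing forward as they close: fully open they stand 13 mm farther back than shut.
Start: joints at [66.222, 12.427, 92.441, -0, 75.132, -6.429], TCP at [186.352, 596.583, 197.3] pointing down, gripper open.
Joint ranges: [-157.48, 157.48], [-44.54, 120.13], [17.64, 146.25], [-64.5, 244.5], [7.68, 150.69], [-147.95, 147.95]. Speed limits (degrees/s): [159.86, 159.86, 180, 180, 180, 180].

## Interface

Orientations are given as [roll, pitch, yaw] about the fixed x, y, z axes, in that order (R = Rz(yaw) Ry(pitch) Rx(roll)).
In Python, from station import * gives the robot as it stands. Calls block until the motion is done:
- goto(position, orientation): joint-space move of the TCP to a pose.
- move_l(position, attitude=None, speed=150): straight line of the TCP; attitude=None keeps the orientation; speed is the mean speed in mm/s.
- move_j(angles): joint-space move.
- grip(opening, squeeze=None): finger opening in mm; squeeze is the grip in N (None keeps the last); returns when the fingers have stopped.
- wait(seconds).
- solve_ik(position, orientation): joint angles nearest the present ones, or None.
- get_obs(): the state.
- get_image(name): name is "scene" or "top" or "wrist"; returns the picture (400x640x3 uint8, red, green, blue); there is no depth.
- get_calibration(name): a dict with "fx", "fy", "cx", "cy" (pixels), "R" (3x3) and "t" (3): a world point X has camera coordinates R X + t; the wrist camera has in their place "mount" (4x4, takes a point from camera to tool coordinates, whose origin is the TCP and whose axes are the flange's). Camera axes: x right, y down, z forward; pixel columns grow to the right and rows downward; lengths in mm; the calibration is good to about 2 mm. The wrist camera is an equidistant fisheye: a pixel r from the principal point sees the ray r / f radians off the axis. A picture is of the moment at which its call begins: read the wrist's pose just before it. get_calibration takes no time and is no camera call.
A pose or a line that the arm cannot do raises Unreachable and nothing moves.
- sign_off(): hands the job in; it is judged then, once.
Trained networks look in the newest picture that a camera, given by its name, has taken for a name from the list of things; names that differ only in an ending like _2 or _b are one class to them, and where a whole thing is asked for, a point or a joint stands for the part that bears it (a point fixed in the world has none). Each returns a list of dicts, best first, with "score" (0 to 1); they miss things now and then, are a little off and sometimes report something else, mostly with a low value. They report only what shows in the picture. A call takes as long as a camera call. They do not tell look-alikes from the thing itself.
- spot_in(name, camera): "extent" ([centre column, centre row, width, height] in pixels, round what is visible of it).
- regions_of(name, camera): "region" (400x640 bool, what is visible of it) and "extent" ([centre column, centre row, width, height] in pixels, round what is visible of it).
The state is a dict: "t": time; "joint_pos": joint angles; "qvel": joint speeds; "effort": joint torques, N m; "tcp_pos": TCP position; "ee_rot": TCP orientation; "wrist_force": force on the tool from outside, world axes, zero at the start; "moment": the same for the moment, N m; "grip_width": finger opening in mm; "grip_force": force on a finger pad.
Only numpy, scipy, OpenCV 4.12 (cv2) and the standard library are available. Lean on these libraries where they do the work, as an engineer would, in place of code of your own. Each camera call takes 0.05 s, during which the arm holds its last target. There are 200 camera calls.

## Task

Take the tall bisque test tile out of the drying stand and put it away in the front pocket of the tile file: push the sprung dust flap open with the foot of the tile and keep it held open while you lower the tile slowly between the guides until you feel it bear firmly on the hidden pocket floor. Bisque is brittle, so neither ram the tile nor let it drop the last bit. Then let go, draw the fingers out slowly so that the flap closes over the tile without snapping, and leave the other tiles and the things on the bench where they are.

Things in the scene. Friction and masses are not known exactly. Their poses are not given: they have to be found in the camera images.
- tall_tile: the tile to put away: upright pale bisque tile with a dark hanging hole near its top, 64 mm tall (z), 45 mm wide (y), 10 mm thick (x), 40 to 85 g; origin at the centre of its underside. Stands in one of the stand's three grooves (54 mm apart along x, 1.2 mm free at either face); the stand's top is 14 mm above the tile's underside, so the upper 50 mm is free
- short_tile_1: a bystander: the same kind of tile, 46 mm tall, 45 mm wide, 10 mm thick, no hole, in another groove of the stand; origin at the centre of its underside
- short_tile_2: a bystander like short_tile_1, in the remaining groove
- tile_file: plywood box fixed to the bench, 196 mm long (x), 160 mm wide (y), 122 mm high (z), origin at the centre of its underside. Three pockets in a row along x, 58 mm apart, each with a mouth in the top, 37 mm (x) by 132 mm (y), closed by a sprung aluminium flap. The front pocket is the one at the robot's end (58 mm to -x of the origin)
- front_slot (a point): point in the plane of the box top over the front pocket, on the plane where the tile belongs; axes as the box (tile thickness along x, width along y). The mouth reaches 16.5 mm to -x, 20.5 mm to +x and 66 mm to either side. The floor below is a board set to a new height each day, 97 to 107 mm under this point, not in the readings; a tile on it has its top 33 to 43 mm down, clear of the flap
- front_flap (a joint): angle of the front pocket's flap, rad: 0 shut and flush with the box top, up to 1.4 hanging down into the pocket; it opens downward only. A plate 34 mm (x) by 128 mm (y), free edge to -x. Its spring gives 0.06 N m shut and 0.13 N m at 1.4 rad (2 to 4 N at the free edge) and snaps it shut at more than 5 rad/s if it is let go
- lustre_tin: a bystander: small square brass tin, 32 mm by 32 mm by 28 mm, origin at the centre of its underside
- glaze_jar: a bystander: round jar with a dark cap, 50 mm across, 68 mm high, origin at the centre of its underside
- trim_wedge: a bystander: flat black wedge, 53 mm by 47 mm by 9 mm, lying flat, origin at the centre of its underside
- front_guides (a point): point 45 mm under front_slot, inside the pocket, where the flared lead-in of its two upright wooden guides starts (18 mm apart there); from 10 mm lower down to the floor they are 13 mm apart along x. They are only 32 mm wide (y): beyond 16 mm to either side of this point there is free room for fingers, to a depth of 95 mm under the box top
- front_hinge (a point): hinge line of the front flap (along y): 19 mm to +x of front_slot, 3 mm under the box top; axes as the box
Not all that is in view belongs to the job. What is shaped like the tall_tile but yellow is not meant.

How it is judged:
By the outcome, as a careful person would: the job done as asked, in the order asked, and still so for the second after the job is handed in, with the robot touching nothing.
It also fails if it takes over 51 s, if anything falls off the work surface, if the arm or the gripper's body presses on something with over 40 N, if the wrist force passes 120 N, or if a joint passes its speed limit or range.

## Working session

There is one attempt and no reset: what is moved stays moved. The work goes in short steps, each a Python script; the robot and the scene stay as the last script left them, time stands still between calls to the robot, and variables do not carry over. Pictures are saved under pics/ and viewed, at most 10 in all, crops included, and the job is handed in when it is done.

```bash
mkdir -p pics; ls; python3 - <<'E'
from station import *
import cv2,numpy as np
a=get_image("scene");b=get_image("top")
cv2.imwrite("pics/scene.png",a[:,:,::-1]);cv2.imwrite("pics/top.png",b[:,:,::-1])
for c in("scene","top"):
  k=get_calibration(c);print(c,k["fx"],k["fy"],k["cx"],k["cy"],np.round(k["R"],4).tolist(),np.round(k["t"],1))
  for n in("tall_tile","tile_file","short_tile_1","front_flap"):
    print(n,[(round(d["score"],2),np.round(d["extent"]).tolist()) for d in spot_in(n,c)])
o=get_obs();print(o["t"],o["ee_rot"],o["wrist_force"],o["grip_width"]); print({k:v for k,v in get_calibration("wrist").items()})
try: print(grasp_offset)
except Exception as e: print(e)
E
```

```text
pics
scene 401.2061282109251 401.2061282109251 318.2495631470609 202.47111589396732 [[-0.498, -0.8672, 0.0015], [-0.4106, 0.2343, -0.8812], [0.7638, -0.4394, -0.4727]] [322.8 276.7 555.8]
tall_tile [(0.78, [328.0, 272.0, 5.0, 41.0]), (0.75, [285.0, 297.0, 29.0, 33.0]), (0.64, [205.0, 281.0, 24.0, 39.0]), (0.63, [258.0, 263.0, 23.0, 31.0]), (0.4, [327.0, 198.0, 92.0, 83.0])]
tile_file [(0.81, [327.0, 196.0, 87.0, 82.0])]
short_tile_1 [(0.76, [253.0, 250.0, 22.0, 12.0]), (0.55, [247.0, 238.0, 21.0, 15.0])]
front_flap [(0.88, [333.0, 184.0, 56.0, 10.0])]
top 402.6339787570736 402.6339787570736 312.8451770872901 194.98617451579523 [[0.0014, -0.9999, -0.0168], [-0.9845, 0.0016, -0.1752], [0.1752, 0.0168, -0.9844]] [ 93.  486.6 872.2]
tall_tile [(0.8, [199.0, 208.0, 21.0, 28.0]), (0.71, [242.0, 215.0, 26.0, 12.0]), (0.62, [246.0, 256.0, 26.0, 5.0]), (0.45, [293.0, 248.0, 18.0, 21.0])]
tile_file [(0.93, [352.0, 141.0, 91.0, 108.0]), (0.61, [403.0, 229.0, 7.0, 23.0])]
short_tile_1 [(0.69, [253.0, 171.0, 22.0, 10.0])]
front_flap [(0.72, [345.0, 161.0, 65.0, 27.0])]
0.5 [1.79999228e+02 9.03407819e-04 1.62651613e+02] [-0.03700315  0.45843264 -0.06954634] 85.1564296886169
{'fx': 309.70691628693146, 'fy': 309.70691628693146, 'cx': 323.8088430624109, 'cy': 198.65886193705956, 'mount': array([[ 2.27595707e-04, -9.47753465e-01, -3.19003633e-01,
         8.34483469e+01],
       [ 9.99999928e-01,  3.12253470e-04, -2.14240875e-04,
        -4.86800872e-01],
       [ 3.02657523e-04, -3.19003562e-01,  9.47753468e-01,
        -1.75447869e+02],
       [ 0.00000000e+00,  0.00000000e+00,  0.00000000e+00,
         1.00000000e+00]])}
18.700000000000003
```

View pics/scene.png

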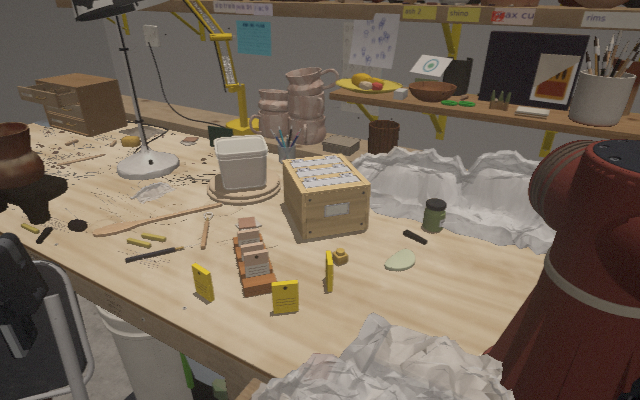

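View pics/top.png

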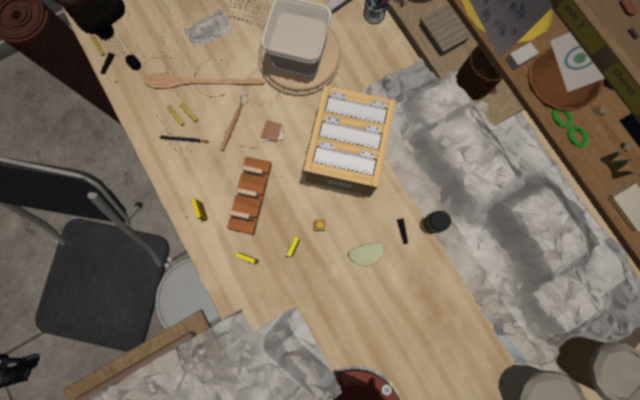

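The scene view shows the stand near (255,262) with three bisque tiles, and yellow look-alikes at (204,283), (285,297) and (329,272). The file is at (327,196). In the top view the stand is at (250,195), the file at (350,141) and the front flap at (344,160). Next I'll crop in to confirm which tile has the hole, and trace edges.

```bash
python3 - <<'E'
import cv2,numpy as np
a=cv2.imread("pics/scene.png")[210:305,190:340];b=cv2.imread("pics/top.png")[80:240,220:400]
A=cv2.resize(a,(600,380),interpolation=cv2.INTER_CUBIC)
cv2.imwrite("pics/c1.png",A)
cv2.imwrite("pics/c2.png",cv2.resize(b,None,fx=3.75,fy=3.75,interpolation=cv2.INTER_CUBIC)[:600])
E
```

```text
(no output)
```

View pics/c1.png

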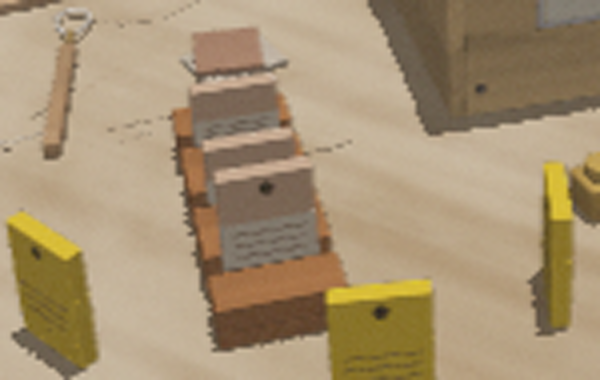

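View pics/c2.png

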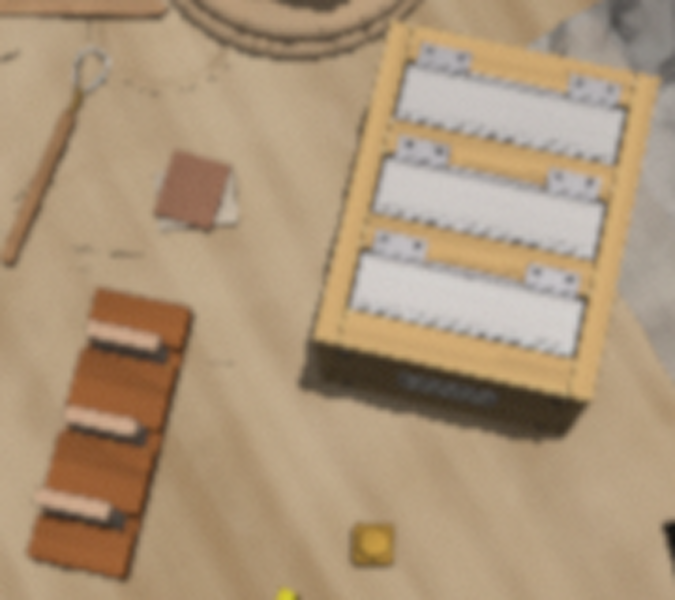

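Candidates in the scene view:
- (256,260): bisque tile, front groove, dark hole at (256,257).
- (252,248) and (249,233): shorter bisque tiles with no hole.
- (204,283), (285,297) and (329,272): yellow, so not meant.

The crop confirms the front-groove tile is tall, bisque and holed, so it's the one to take. Next I'll get a coarse pose fit, then look with the wrist camera.

```bash
cat > h.py <<'E'
from station import *
import cv2,numpy as np
from scipy.optimize import least_squares
from scipy.spatial.transform import Rotation as Rot
def proj(c,X):
    k=get_calibration(c);p=np.asarray(X)@np.array(k["R"]).T+np.array(k["t"])
    return p[:,:2]/p[:,2:]*k["fx"]+[k["cx"],k["cy"]]
def wproj(X,pos,rpy):
    k=get_calibration("wrist");M=np.array(k["mount"]);R=Rot.from_euler("xyz",rpy,degrees=True)
    p=R.inv().apply(np.asarray(X)-pos);p=(p-M[:3,3])@M[:3,:3]
    r=np.hypot(p[:,0],p[:,1]);th=np.arctan2(r,p[:,2])
    return p[:,:2]/r[:,None]*(th*k["fx"])[:,None]+[k["cx"],k["cy"]]
def rect(x,y,z,a,lx,ly):
    c,s=np.cos(a),np.sin(a)   # order: far-left, far-right, near-right, near-left (x ahead, y left)
    q=np.array([[1,1],[1,-1],[-1,-1],[-1,1]])*[lx/2,ly/2]
    return np.c_[x+c*q[:,0]-s*q[:,1],y+s*q[:,0]+c*q[:,1],np.full(4,z)]
E
python3 - <<'E'
from h import *
un=lambda l,s,o:(np.array(l)+.5)/s-.5+np.array(o)
bt=un([(393,22),(658,77),(590,402),(318,343)],3.75,(220,80))
f=lambda v:(proj("top",rect(v[0],v[1],122,v[2],196,160))-bt).ravel()
r=least_squares(f,[600,-50,0]);print("box",r.x,np.degrees(r.x[2]),np.round(r.fun,1))
tt=un([(40,488),(110,508),(108,522),(37,503)],3.75,(220,80))
ts=un([(217,170),(311,156),(313,172),(215,182)],4,(190,210))
g=lambda v:np.r_[(proj("top",rect(*v,10,45))-tt).ravel(),(proj("scene",rect(*v,10,45))-ts).ravel()]
r2=least_squares(g,[500,150,80,0]);print("tile",r2.x,np.degrees(r2.x[3]),np.round(r2.fun,1))
yaw=np.degrees(r2.x[3])
print(solve_ik([*r2.x[:2],230],[180,0,yaw]),solve_ik([*r2.x[:2],230],[180,0,yaw+180]))
E
```

```text
box [ 6.02308220e+02  1.21494419e+01 -2.23230872e-01] -12.790186834988667 [-0.8 -0.1  0.8  0.1  1.2  0.3 -1.2 -0.4]
tile [ 4.38919894e+02  2.53954862e+02  7.22570199e+01 -2.81114276e-01] -16.106661582811228 [-0.2 -0.5  0.6 -0.2 -0.3  0.4 -0.8 -0.2 -0.5  0.2  0.2  0.4  0.4 -0.6
  0.5  0.3]
[ 2.21187253e+01 -3.70373515e+00  1.06074111e+02 -2.54444375e-14
  7.76296243e+01  1.28225387e+02] [ 22.11872533  -3.70373515 106.07411086   0.          77.6296243
 -51.77461309]
```

```bash
python3 - <<'E'
from h import *
import json
P={}
a=np.radians(-12.79);bx=np.array([602.3,12.1])-58*np.array([np.cos(a),np.sin(a)])
for n,p,y in(("box",[*bx,270],167.2),("tile",[438.9,254,175],163.9)):
    goto(p,[180,0,y]);wait(.2);o=get_obs();P[n]=[list(map(float,o["tcp_pos"])),list(map(float,o["ee_rot"]))]
    im=get_image("wrist")[:,:,::-1];cv2.imwrite(f"pics/w_{n}.png",im)
    X=rect(602.3,12.1,122,a,196,160) if n=="box" else rect(438.9,254,72.3,np.radians(-16.1),10,45)
    u=wproj(X,*P[n]);print(n,o["t"],np.round(u).tolist())
    c=u.mean(0).astype(int);w,h=(200,150) if n=="box" else (100,75)
    x0,y0=max(0,min(c[0]-w,640-2*w)),max(0,min(c[1]-h,400-2*h));print("crop",x0,y0,800/(2*w))
    cv2.imwrite(f"pics/wc_{n}.png",cv2.resize(im[y0:y0+2*h,x0:x0+2*w],(800,600),interpolation=cv2.INTER_CUBIC))
json.dump(P,open("P.json","w"))
E
```

```text
box 3.1167 [[385.0, 294.0], [262.0, 294.0], [249.0, 141.0], [399.0, 141.0]]
crop 123 67 2.0
tile 4.4167 [[348.0, 192.0], [301.0, 192.0], [301.0, 181.0], [349.0, 181.0]]
crop 224 111 4.0
```

View pics/wc_box.png

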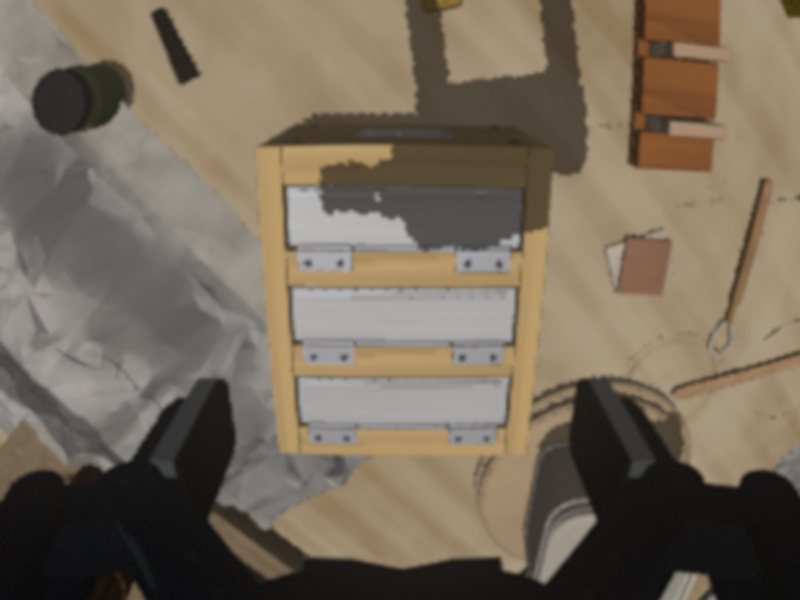

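View pics/wc_tile.png

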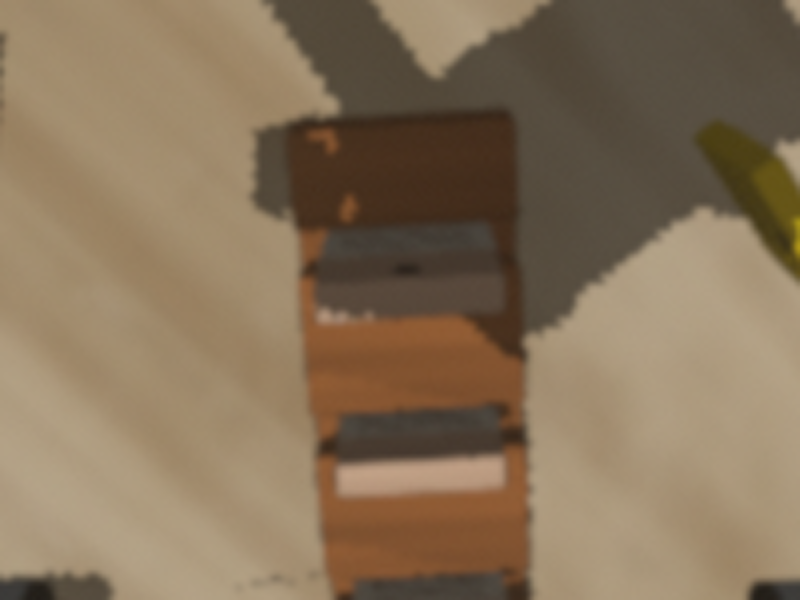

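The wrist views show the file's top corners at about (252,140), (398,141), (386,293) and (263,293) full-frame, with the front flap between rows 160 and 190. The tall tile's top face spans about (303..350, 180..190), and its hole is at (325,178). Now a joint refit.

```bash
python3 - <<'E'
from h import *
import json
P=json.load(open("P.json"))
un=lambda l,s,o:(np.array(l)+.5)/s-.5+np.array(o)
bt=un([(393,22),(658,77),(590,402),(318,343)],3.75,(220,80))
bw=un([(527,453),(281,453),(259,147),(551,148)],2,(123,67))
for w in((1,1),(1,0),(0,1)):
  f=lambda v:np.r_[w[0]*(proj("top",rect(*v[:2],122,v[2],196,160))-bt).ravel(),w[1]*(wproj(rect(*v[:2],122,v[2],196,160),*P["box"])-bw).ravel()]
  r=least_squares(f,[600,10,-.2]);print("box",r.x[:2],np.degrees(r.x[2]),np.round(r.fun,1))
  x,y,a=r.x
  # front mouth in box frame from wrist pixels
  m=un([(285,187),(522,187),(522,248),(287,248)],2,(123,67))
  for q in m:
    s=least_squares(lambda p:(wproj([[p[0],p[1],122]],*P["box"])-q).ravel(),[550,10]).x-[x,y]
    print("  mouth",np.round([np.cos(a)*s[0]+np.sin(a)*s[1],-np.sin(a)*s[0]+np.cos(a)*s[1]],1))
tt=un([(40,488),(110,508),(108,522),(37,503)],3.75,(220,80))
ts=un([(217,170),(311,156),(313,172),(215,182)],4,(190,210))
tw=un([(504,312),(318,319),(317,282),(502,274)],4,(224,111))
for w in((1,1,1),(1,0,1),(0,1,1)):
  g=lambda v:np.r_[w[0]*(proj("top",rect(*v,10,45))-tt).ravel(),w[1]*(proj("scene",rect(*v,10,45))-ts).ravel(),w[2]*(wproj(rect(*v,10,45),*P["tile"])-tw).ravel()]
  r2=least_squares(g,[440,254,75,-.2]);print("tile",r2.x[:3],np.degrees(r2.x[3]),np.round(r2.fun,1))
E
```

```text
box [602.05356568  13.38792311] -12.835142077089776 [-1.4 -0.   0.3  0.3  0.6  0.4 -1.8 -0.3  0.   0.9 -0.6  0.7 -2.2 -0.1
  1.6 -0.3]
  mouth [-75.7 -64.2]
  mouth [-76.   63.3]
  mouth [-41.6  65.2]
  mouth [-41.4 -64.8]
box [602.30822048  12.14944252] -12.790185169504962 [-0.8 -0.1  0.8  0.1  1.2  0.3 -1.2 -0.4 -0.   0.  -0.   0.  -0.   0.
  0.   0. ]
  mouth [-76.3 -63. ]
  mouth [-76.5  64.5]
  mouth [-42.1  66.3]
  mouth [-41.9 -63.6]
box [601.96517598  13.78923837] -12.83638311900876 [-0.   0.   0.   0.   0.   0.  -0.  -0.   0.3  0.8 -0.3  0.6 -1.9 -0.3
  2.  -0.4]
  mouth [-75.5 -64.5]
  mouth [-75.8  62.9]
  mouth [-41.5  64.8]
  mouth [-41.2 -65.1]
tile [438.03867073 255.3045437   72.08935085] -14.316108923698689 [-1.   0.2  0.  -0.1 -0.7  0.5 -1.5  0.6 -1.   0.9 -0.4  0.7 -0.  -0.3
  0.1  1.   0.   1.  -1.1  0.7 -1.4 -0.2  0.4  0.2]
tile [440.07606748 255.26597791  63.68334533] -14.014599766811855 [-0.1 -0.1  0.7 -0.6  0.   0.  -0.6  0.2 -0.   0.  -0.   0.  -0.   0.
  0.   0.  -0.1  0.2  0.1  0.2 -0.2 -0.5  0.2 -0.2]
tile [437.44733744 255.69905623  73.30824093] -14.169556507010533 [-0.   0.  -0.   0.  -0.   0.  -0.   0.  -1.2  0.6 -0.5  0.4 -0.1 -0.6
 -0.1  0.7  0.4  0.6 -0.9  0.5 -1.3 -0.5  0.8 -0.2]
```

```bash
python3 - <<'E'
from h import *
y=180-14.2
grip(66,50)
move_l([438.3,255.3,100],[180,0,y],speed=120)
move_l([438.3,255.3,47],speed=50)
f0=get_obs();grip(40,50);wait(.2);o=get_obs();print(f0["wrist_force"],o["wrist_force"],o["moment"],o["grip_width"],o["grip_force"],grasp_offset,o["tcp_pos"],f0["t"])
move_l([438.3,255.3,75],speed=50);o=get_obs();print(o["wrist_force"],o["moment"],o["grip_width"])
move_l([438.3,255.3,192],speed=120)
a=np.radians(-12.84);bx=np.array([602.0,13.2])-58.7*np.array([np.cos(a),np.sin(a)])
print(bx)
goto([*bx,192],[180,0,180-12.84]);wait(.3);o=get_obs();print(o["t"],o["tcp_pos"],o["wrist_force"],o["moment"],o["grip_width"],o["grip_force"])
im=get_image("wrist")[:,:,::-1];cv2.imwrite("pics/w_hold.png",im);cv2.imwrite("pics/wc_hold.png",cv2.resize(im[50:350,120:520],(800,600),interpolation=cv2.INTER_CUBIC))
s=get_image("scene")[:,:,::-1];cv2.imwrite("pics/s_hold.png",cv2.resize(s[90:290,230:430],(600,600),interpolation=cv2.INTER_CUBIC))
E
```

```text
[-0.73879613 -0.73912444  0.77237859] [0.38571898 0.12475129 0.24350359] [-0.00861629  0.002834   -0.04995039] 39.8813295128695 0.0 18.700000000000003 [438.29527619 255.27175161  47.00448027] 6.7833
[-0.1506458  -0.50000115  0.11348815] [ 0.01563707  0.05252466 -0.01428769] 40.110943742889376
[544.76782598  26.24485558]
10.475 [544.57754785  27.36824062 192.06957456] [-1.29270516  0.08391889  0.26457895] [-0.02078593  0.02353741  0.0010041 ] 39.79575507531218 0.0
```

View pics/wc_hold.png

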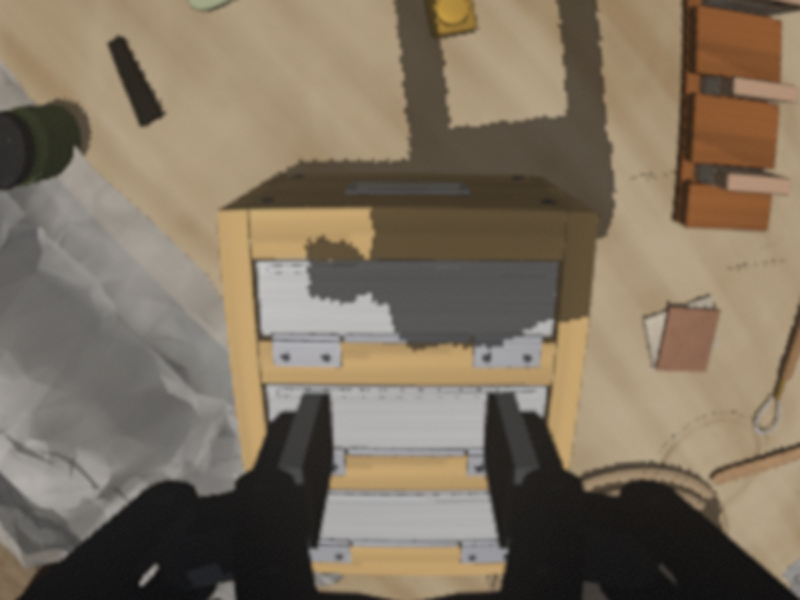

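View pics/s_hold.png

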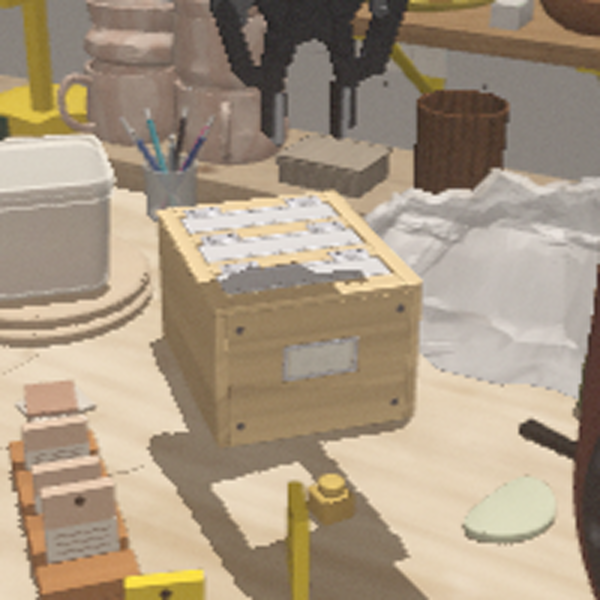

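The wrist and scene crops show the fingers closed on nothing at (312..505, 395). The tall tile still stands undisturbed in the stand at (80,510) in the scene crop, so the grasp missed. I'll check where the fingertips really are against the projection.

```bash
python3 - <<'E'
from h import *
o=get_obs();p,e=np.array(o["tcp_pos"]),o["ee_rot"];print(o["t"],p,e,o["grip_width"])
R=Rot.from_euler("xyz",e,degrees=True)
for dz in(0,-13,-30):
  X=p+R.apply([[0,-20,dz],[0,20,dz],[-11,-20,dz],[11,-20,dz]])
  print(dz,"scene crop",np.round((proj("scene",X)-[230,90])*3).tolist(),"wrist crop",np.round((wproj(X,p,e)-[120,50])*2).tolist())
print(get_calibration("scene")["t"])
E
```

```text
10.575 [544.67733901  26.99037518 192.10096431] [1.79995584e+02 9.74913538e-03 1.67229217e+02] 39.76102244375891
0 scene crop [[330.0, 182.0], [278.0, 188.0], [325.0, 177.0], [335.0, 188.0]] wrist crop [[345.0, 371.0], [473.0, 371.0], [347.0, 402.0], [344.0, 339.0]]
-13 scene crop [[331.0, 165.0], [278.0, 171.0], [326.0, 160.0], [336.0, 170.0]] wrist crop [[341.0, 390.0], [477.0, 390.0], [343.0, 422.0], [340.0, 356.0]]
-30 scene crop [[331.0, 143.0], [278.0, 148.0], [326.0, 138.0], [337.0, 148.0]] wrist crop [[335.0, 418.0], [483.0, 418.0], [337.0, 452.0], [333.0, 382.0]]
[322.77999057 276.70136924 555.8483687 ]
```

```bash
python3 - <<'E'
from h import *
def s(half,cols,row):
  hw=(cols[1]-cols[0])/2;cx=get_calibration("wrist")["cx"]
  f=lambda v:(wproj([[v[0],half,v[1]]],np.zeros(3),[0,0,0])[0]-[cx+hw,row])
  r=least_squares(f,[5,-10]);return r.x
print("open85",s(42.5,(238,413),257),s(42.5,(236,411),256.5));print("open40",s(20,(284,363),247.5))
o=get_obs();p=np.array(o["tcp_pos"]);R=Rot.from_euler("xyz",o["ee_rot"],degrees=True)
t=np.array([[343,137],[272,137]])/3+[230,90]
# scene tips: lateral half-width and dz free
r=least_squares(lambda v:(proj("scene",p+R.apply([[0,-v[0],v[1]],[0,v[0],v[1]]]))-t).ravel(),[20,0]);print("scene half,dz",r.x,r.fun)
im=cv2.imread("pics/w_hold.png")[180:300,220:430];s2=get_image("scene")[80:180,270:400,::-1]
cv2.imwrite("pics/tips.png",np.hstack([cv2.resize(im,(420,240)),cv2.resize(s2,(312,240),interpolation=cv2.INTER_CUBIC)]))
E
```

```text
open85 [  9.8210695 -46.2167029] [ 10.04334465 -46.10875143]
open40 [  9.24357118 -33.9437343 ]
scene half,dz [ 26.2372962  -36.36882648] [-1.0581008  -1.19213138 -0.79616696  1.1398844 ]
```

View pics/tips.png

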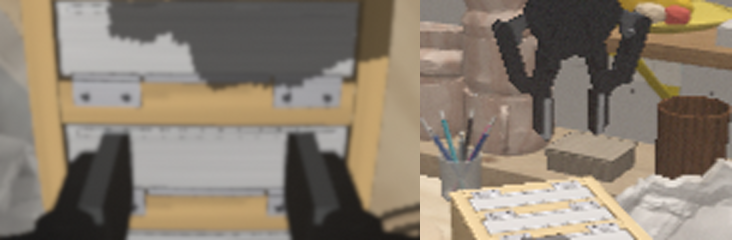

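The reported TCP lies about 33 mm beyond the real fingertips (wrist view gives -34 mm at 40 open and -46 mm at 85; scene gives -36 mm). So the fingers closed above the tile. I'll correct for this and grasp again.

```bash
python3 - <<'E'
from h import *
y=180-14.2
T=[438.3,255.3]
goto([*T,100],[180,0,y]);grip(66,50)
move_l([*T,45],speed=120);move_l([*T,14.5],speed=40)
f0=get_obs();print(f0["t"],f0["tcp_pos"],f0["wrist_force"])
grip(40,50);o=get_obs();print(o["wrist_force"],o["moment"],o["grip_width"],o["grip_force"],o["t"])
if o["grip_width"]<43: raise SystemExit("missed")
move_l([*T,40],speed=40);o=get_obs();print(o["wrist_force"],o["moment"],o["grip_width"])
move_l([*T,152],speed=130)
a=np.radians(-12.84);bx=np.array([602.0,13.2])-58.7*np.array([np.cos(a),np.sin(a)])
goto([*bx,152],[180,0,180-12.84]);wait(.4);o=get_obs();print(o["t"],o["tcp_pos"],o["ee_rot"],o["wrist_force"],o["moment"],o["grip_width"],o["grip_force"])
im=get_image("wrist")[:,:,::-1];cv2.imwrite("pics/w_hold2.png",im)
s=get_image("scene")[:,:,::-1];cv2.imwrite("pics/s_hold2.png",s)
cv2.imwrite("pics/both.png",np.hstack([cv2.resize(im[140:300,220:430],(525,400),interpolation=cv2.INTER_CUBIC),cv2.resize(s[120:220,290:358],(272,400),interpolation=cv2.INTER_CUBIC)]))
E
```

```text
13.5667 [438.47510448 255.38167389  14.60172788] [ 0.35017775 -0.0821719  -0.25127436]
[-0.01362159 -0.50279931  1.65859468] [0.06107453 0.01092673 0.01383969] 43.78503256473882 51.0607373714447 13.8833
[ 0.17143149  0.165946   -0.63137048] [ 0.02492197  0.03754667 -0.02208975] 43.78120716923901
17.075 [544.66763164  26.98197913 152.0994413 ] [1.79996006e+02 7.68888028e-03 1.67231937e+02] [ 0.78873665 -0.29021966 -0.59840369] [-0.0126574   0.04258231  0.04988018] 43.74939457419229 50.84543287754059
```

View pics/both.png

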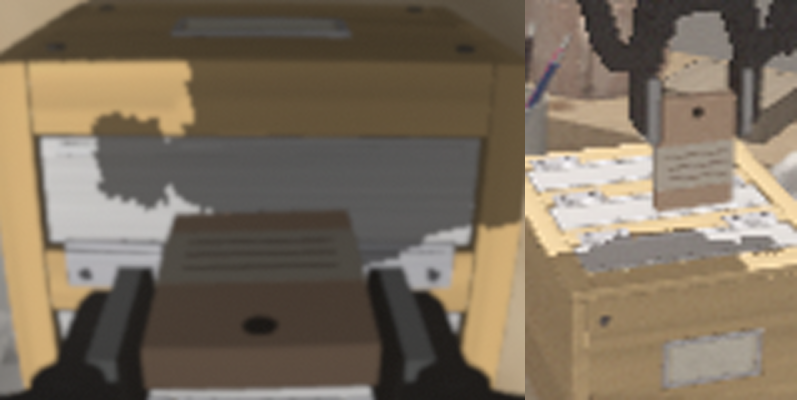

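The tile is gripped upright between the pads: wrist crop bottom edge at row 212, top edge at row 345, mouth edges at rows 137 and 245. I'll fit the tile's pose in the hand and the mouth from this same image.

```bash
python3 - <<'E'
from h import *
o=get_obs();p,e=np.array(o["tcp_pos"]),np.array(o["ee_rot"])
un=lambda l:(np.array(l)+.5)/2.5-.5+np.array([220,140])
q=un([(173,213),(347,211),(143,345),(380,345),(149,388),(378,386)])
# tool frame: near face at x=+5, image right = tool ?; z along fingers
B=np.array([[5,-22.5,0],[5,22.5,0],[5,-22.5,-64],[5,22.5,-64],[-5,-22.5,-64],[-5,22.5,-64]])
print(np.round(wproj([[0,-10,0],[0,10,0]],np.zeros(3),[0,0,0])))
for pt in(0,1):
  f=lambda v:(wproj(Rot.from_euler("xyz",[0,v[3]*pt,v[4]]).apply(B)+v[:3],np.zeros(3),[0,0,0])-q).ravel()
  r=least_squares(f,[0,0,10,0,0]);print("x,y,z_under,pitch,yaw",np.round(r.x[:3],2),np.degrees(r.x[3:]),np.round(r.fun,1))
m=un([(40,137),(482,137),(472,247),(48,243)])
R=Rot.from_euler("xyz",e,degrees=True)
for k in m:
  s=least_squares(lambda w:(wproj([[*w,122]],p,e)-k).ravel(),p[:2]).x
  print("mouth in tool",np.round(R.inv().apply([*(s-p[:2]),0])[:2],1))
# scene check of underside height
print("scene under",np.round(((proj("scene",p+R.apply([[5,-22.5,r.x[2]],[5,22.5,r.x[2]],[5,22.5,r.x[2]-64]]))-[290,120])*4)).tolist())
E
```

```text
[[309. 236.]
 [340. 236.]]
x,y,z_under,pitch,yaw [-2.38 -0.08 11.48] [ 0.55020002 -0.5694915 ] [ 1.2 -0.1 -0.1  0.1 -0.   0.4  0.2 -0.4 -0.7  0.  -0.3  0.1]
x,y,z_under,pitch,yaw [-2.38 -0.08 11.48] [ 0.00144634 -0.56950881] [ 1.2 -0.1 -0.1  0.  -0.   0.4  0.2 -0.4 -0.7  0.  -0.3  0.1]
mouth in tool [ 17.4 -63.6]
mouth in tool [17.5 63.1]
mouth in tool [-17.5  63.6]
mouth in tool [-16.2 -64.5]
scene under [[205.0, 213.0], [129.0, 222.0], [129.0, 112.0]]
```

```bash
python3 - <<'E'
from h import *
a=np.radians(-12.84);ux=np.array([np.cos(a),np.sin(a)])
o=get_obs();p=np.array(o["tcp_pos"])
g=p[:2]-2.7*ux+np.array([-.1,-.5])*0
move_l([*g,134],[180,0,180-12.84],speed=60);wait(.2)
F0=np.array(get_obs()["wrist_force"]);z=134
B=lambda f:np.round([f[0]*ux[0]+f[1]*ux[1],-f[0]*ux[1]+f[1]*ux[0],f[2]],1)
while z>46:
    z-=4;move_l([*g,z],speed=22);o=get_obs();f=B(o["wrist_force"]-F0)
    print(z,round(o["tcp_pos"][2],1),f,np.round(o["moment"],2),round(o["grip_width"],2))
    if np.hypot(f[0],f[1])>10 or f[2]>10: print("STOP");break
q=np.array(o["tcp_pos"])[:2]-g;print(g,q,o["t"])
np.save("g.npy",g);np.save("F0.npy",F0)
E
```

```text
130 129.7 [ 1.4 -0.9  1.2] [-0.02 -0.03  0.04] 44.05
126 126.0 [ 1.3 -2.  -0.2] [ 0.01 -0.03  0.03] 43.79
122 122.3 [-0.7 -0.4  3.8] [ 0.    0.2  -0.05] 44.16
118 118.2 [-0.4 -1.3  3.9] [-0.07  0.01 -0.05] 43.83
114 113.7 [-0.7 -0.7  3.9] [0.   0.27 0.03] 43.9
110 109.4 [-2.3 -1.5  3.7] [ 0.05  0.42 -0.05] 44.07
106 105.4 [-2.1 -0.7  2.5] [ 0.11  0.53 -0.06] 43.78
102 101.5 [-2.4 -0.5  1.6] [ 0.13  0.55 -0.06] 43.85
98 97.6 [-2.7 -1.1  1.7] [ 0.14  0.57 -0.07] 43.93
94 93.2 [-2.6 -0.9  1.3] [ 0.23  0.65 -0.06] 44.08
90 89.3 [-2.7 -0.8 -0.1] [ 0.21  0.71 -0.08] 43.63
86 85.7 [-3.9 -0.3 -0.4] [ 0.15  0.65 -0.07] 43.86
82 81.8 [-2.  -1.4  0.1] [ 0.24  0.65 -0.05] 44.0
78 77.7 [-3.4 -1.7  0.2] [ 0.15  0.61 -0.05] 43.57
74 73.8 [-2.  -0.8 -0.4] [ 0.14  0.3  -0.1 ] 43.95
70 70.3 [ 1.  -0.3  0.1] [ 0.   -0.09 -0.05] 44.0
66 66.1 [ 1.9 -1.3  0.2] [-0.02 -0.39 -0.1 ] 43.89
62 62.0 [ 3.1 -1.4  0.3] [-0.13 -0.67 -0.04] 44.02
58 58.4 [ 2.1 -1.6  3.7] [-0.25 -0.57 -0.13] 43.96
54 54.4 [ 3.7 -1.7  4.2] [-0.17 -0.63 -0.08] 43.71
50 50.3 [ 3.1 -0.5  3.4] [-0.27 -0.82 -0.12] 44.14
46 46.2 [ 4.9 -1.4  2.6] [-0.26 -1.09 -0.13] 44.06
[542.12312011  27.24020743] [ 0.84574873 -0.10797496] 25.1583
```

Flap opened at about 3.9 N. Since z≈70 the near guide has been pushing the tile to +x, so I'll ease over that way until the side force returns to the flap's own -2.7 N.

```bash
python3 - <<'E'
from h import *
a=np.radians(-12.84);ux=np.array([np.cos(a),np.sin(a)]);g=np.load("g.npy");F0=np.load("F0.npy")
B=lambda f:np.round([f[0]*ux[0]+f[1]*ux[1],-f[0]*ux[1]+f[1]*ux[0],f[2]],1)
for i in range(8):
    g=g+.5*ux;move_l([*g,46],speed=8);wait(.1);o=get_obs();f=B(np.array(o["wrist_force"])-F0)
    print(i,f,np.round(o["moment"],2),np.round(o["tcp_pos"],1))
    if f[0]<-1.5: break
print(o["t"]);np.save("g.npy",g)
E
```

```text
0 [ 6.3 -1.4  3. ] [-0.16 -0.93 -0.16] [543.   27.1  46.1]
1 [ 4.2 -0.2  5.6] [-0.08 -0.8  -0.16] [543.1  27.1  46.1]
2 [ 2.7 -1.4  4.7] [-0.02 -0.54 -0.09] [543.1  27.   45.8]
3 [ 2.  -0.4  3.4] [-0.03 -0.26 -0.07] [543.2  27.   45.5]
4 [-1.  -0.7  3.4] [ 0.15  0.09 -0.11] [543.3  26.9  45.3]
5 [-2.7 -1.1  1.8] [ 0.1   0.36 -0.08] [543.6  26.8  45.2]
27.2583
```

```bash
python3 - <<'E'
from h import *
a=np.radians(-12.84);ux=np.array([np.cos(a),np.sin(a)]);g=np.load("g.npy");F0=np.load("F0.npy")
B=lambda f:np.round([f[0]*ux[0]+f[1]*ux[1],-f[0]*ux[1]+f[1]*ux[0],f[2]],1)
z=46
while z>17:
    d=3 if z>32 else 1
    z-=d;move_l([*g,z],speed=15 if d==3 else 7);o=get_obs();f=B(np.array(o["wrist_force"])-F0)
    print(z,round(o["tcp_pos"][2],1),f,np.round(o["moment"],2)[:2],round(o["grip_width"],1))
    if abs(f[0])>8 or f[2]>7: print("STOP");break
wait(.2);o=get_obs();print(B(np.array(o["wrist_force"])-F0),o["tcp_pos"],o["t"])
E
```

```text
43 42.3 [-3.6 -1.4  0.1] [0.08 0.52] 43.5
40 39.8 [-2.  -1.7  1.1] [0.05 0.6 ] 43.8
37 36.8 [-2.8 -1.6  1.6] [0.07 0.56] 44.0
34 33.8 [-3.2 -2.2  0.3] [0.1  0.54] 43.5
31 30.8 [-2.8 -1.7  0.8] [0.06 0.56] 43.8
30 30.0 [-3.2 -1.7  1.5] [0.05 0.53] 44.0
29 29.0 [-3.8 -1.2  1. ] [0.09 0.53] 44.0
28 27.9 [-2.5 -1.4  1.7] [0.1  0.51] 43.9
27 26.9 [-2.7 -1.   1.6] [0.1  0.57] 43.7
26 25.9 [-3.3 -1.2  1.9] [0.06 0.5 ] 43.9
25 24.9 [-3.5 -2.   1.5] [0.04 0.52] 43.9
24 23.9 [-3.2 -1.2  1.1] [0.07 0.49] 43.9
23 23.1 [-2.7 -0.8  2.5] [0.08 0.53] 43.6
22 22.2 [-1.7 -1.   3.6] [-0.01  0.58] 44.1
21 22.2 [-3.6 -1.6  9.4] [0.01 0.94] 43.7
STOP
[-5.1 -1.9  8.7] [545.53999154  26.51348506  22.21466224] 32.125
```

Bearing is felt at z≈22 (implied floor depth about 101 mm, within 97–107). Before letting go, I'll check numerically that the gripper body is clear of the box top, so the force can't be coming from there.

```bash
python3 - <<'E'
from h import *
im=get_image("scene");cv2.imwrite("pics/seat.png",im[:,:,::-1])
o=get_obs();p=np.array(o["tcp_pos"]);R=Rot.from_euler("xyz",o["ee_rot"],degrees=True)
old=cv2.imread("pics/scene.png")[:,:,::-1]
for yy in(-38,-20,0,20,38):
  X=p+R.apply([[38,yy,-105.7],[38,yy,-(122-p[2])],[0,yy,-(122-p[2])],[-38,yy,-(122-p[2])]])
  u=proj("scene",X);c=int(round(u[0,0]))
  print(yy,"col",c,"rows body,rim-near,mid,far",np.round(u[:,1],1),[(r,int(im[r,c].mean()),int(old[r,c].mean())) for r in range(int(u[0,1])-12,int(u[0,1])+12)])
E
```

```text
-38 col 353 rows body,rim-near,mid,far [183.4 185.8 178.8 172.3] [(171, 61, 153), (172, 53, 173), (173, 50, 169), (174, 52, 168), (175, 52, 141), (176, 53, 189), (177, 53, 189), (178, 53, 188), (179, 57, 188), (180, 56, 186), (181, 69, 179), (182, 185, 177), (183, 204, 167), (184, 203, 167), (185, 208, 173), (186, 204, 170), (187, 131, 103), (188, 119, 91), (189, 121, 95), (190, 121, 96), (191, 124, 98), (192, 123, 98), (193, 121, 99), (194, 123, 96)]
-20 col 345 rows body,rim-near,mid,far [184.4 186.9 179.8 173.2] [(172, 145, 173), (173, 182, 179), (174, 212, 177), (175, 154, 147), (176, 167, 175), (177, 95, 187), (178, 92, 191), (179, 76, 188), (180, 75, 188), (181, 56, 185), (182, 61, 173), (183, 103, 176), (184, 113, 171), (185, 112, 171), (186, 118, 172), (187, 127, 174), (188, 130, 104), (189, 122, 96), (190, 119, 95), (191, 121, 98), (192, 122, 98), (193, 124, 97), (194, 124, 96), (195, 121, 99)]
0 col 336 rows body,rim-near,mid,far [185.6 188.  180.9 174.3] [(173, 56, 170), (174, 53, 172), (175, 55, 167), (176, 56, 161), (177, 54, 196), (178, 58, 189), (179, 63, 190), (180, 1
[... 495 characters left out ...]
 151, 189), (184, 147, 199), (185, 139, 186), (186, 118, 175), (187, 113, 170), (188, 114, 171), (189, 116, 177), (190, 132, 103), (191, 129, 101), (192, 123, 102), (193, 122, 96), (194, 121, 93), (195, 123, 97), (196, 123, 98), (197, 122, 98)]
38 col 320 rows body,rim-near,mid,far [187.8 190.3 183.  176.2] [(175, 53, 167), (176, 51, 169), (177, 57, 174), (178, 56, 163), (179, 52, 195), (180, 50, 190), (181, 55, 192), (182, 55, 191), (183, 50, 191), (184, 52, 190), (185, 52, 187), (186, 86, 171), (187, 117, 174), (188, 115, 173), (189, 115, 171), (190, 115, 176), (191, 132, 107), (192, 128, 102), (193, 113, 97), (194, 122, 96), (195, 122, 96), (196, 121, 99), (197, 123, 98), (198, 126, 100)]
```

The body's lower edge (row about 180) shows clear of the box rim (row 188), so the tile is on the floor. Releasing and withdrawing slowly.

```bash
python3 - <<'E'
from h import *
F0=np.load("F0.npy");P=lambda n:print(n,*(lambda o:(round(o["t"],1),np.round(o["tcp_pos"],1),np.round(np.array(o["wrist_force"])-F0,1),round(o["grip_width"],1)))(get_obs()))
grip(48);P("rel");grip(58);wait(.1);P("open")
p=np.array(get_obs()["tcp_pos"])[:2]
g=np.load("g.npy")
move_l([*g,48],speed=35);P("a")
move_l([*g,72],speed=12);P("b")
for z in(78,84,90,97): move_l([*g,z],speed=6);P(z)
move_l([*g,170],speed=90);wait(.3);P("up")
for c in("scene","top","wrist"):
    im=get_image(c);cv2.imwrite(f"pics/end_{c}.png",im[:,:,::-1])
    print(c,[(round(d["score"],2),np.round(d["extent"]).tolist()) for d in spot_in("tall_tile",c)],[(round(d["score"],2),np.round(d["extent"]).tolist()) for d in spot_in("front_flap",c)])
a=cv2.imread("pics/scene.png").astype(int);b=cv2.imread("pics/end_scene.png").astype(int)
d=abs(a-b).max(2)
for n,(x0,x1,y0,y1) in dict(stand=(235,275,215,295),flap=(300,365,175,190),tin=(332,350,246,266),jar=(420,448,198,235),wedge=(400,430,228,246)).items(): print(n,(d[y0:y1,x0:x1]>60).sum())
E
```

```text
rel 32.4 [545.9  26.8  21.3] [-1.2  0.3  3.9] 47.9
open 32.8 [545.7  26.8  20.8] [ 3.5  1.4 -1.2] 58.2
a 33.7 [545.7  26.4  48.7] [-4.9 -0.1  0.7] 57.7
b 35.8 [543.3  27.1  71.7] [-6.8  1.3  2.3] 58.3
78 37.0 [545.9  26.5  79.6] [-5.8 -0.2  6. ] 57.7
84 38.1 [545.   26.6  83.9] [-0.4 -0.3 -0.1] 58.0
90 39.3 [545.   26.6  89.9] [-0.1 -1.4  0.8] 58.1
97 40.6 [545.   26.6  96.9] [ 0.2 -1.1 -0.2] 58.2
up 41.9 [544.7  26.6 169.4] [ 0.1 -1.5  0.8] 57.9
scene [(0.83, [284.0, 296.0, 27.0, 37.0]), (0.8, [201.0, 281.0, 21.0, 38.0]), (0.5, [253.0, 251.0, 21.0, 22.0])] [(0.63, [334.0, 183.0, 58.0, 8.0])]
top [(0.72, [198.0, 209.0, 18.0, 24.0])] []
wrist [(0.87, [566.0, 56.0, 49.0, 36.0]), (0.5, [389.0, 11.0, 20.0, 18.0])] [(0.3, [345.0, 54.0, 32.0, 27.0])]
stand 322
flap 288
tin 17
jar 227
wedge 79
```

```bash
python3 - <<'E'
from h import *
o=get_obs();p,e=np.array(o["tcp_pos"]),o["ee_rot"]
im=cv2.imread("pics/end_wrist.png");a=np.radians(-12.84);c=np.array([602.,13.2]);ux=np.array([np.cos(a),np.sin(a)]);uy=np.array([-ux[1],ux[0]])
for y in(-45,-15,15,45):
  u=wproj([[*(c+x*ux+y*uy),122] for x in range(-92,-30,4)],p,e).round().astype(int)
  print(y,[int(im[r,q].mean()) if 0<=r<400 and 0<=q<640 else None for q,r in u])
get_image("scene")
for n in("glaze_jar","lustre_tin","trim_wedge","short_tile_1"): print(n,[(round(d["score"],2),np.round(d["extent"]).tolist()) for d in spot_in(n,"scene")[:3]])
print(get_obs()["t"])
E
```

```text
-45 [154, 147, 151, 102, 118, 107, 166, 116, 163, 185, 185, 183, 141, 148, 169, 169]
-15 [75, 73, 77, 76, 79, 84, 81, 84, 85, 98, 178, 182, 150, 131, 144, 158]
15 [72, 73, 75, 74, 77, 82, 82, 83, 85, 84, 86, 86, 79, 71, 132, 157]
45 [73, 72, 74, 74, 75, 84, 82, 83, 85, 85, 86, 84, 78, 140, 160, 161]
glaze_jar [(0.59, [248.0, 236.0, 21.0, 20.0])]
lustre_tin [(0.72, [339.0, 255.0, 17.0, 13.0])]
trim_wedge []
short_tile_1 [(0.79, [248.0, 238.0, 24.0, 16.0]), (0.72, [253.0, 251.0, 22.0, 19.0])]
42.5667
```

```bash
python3 -c "
from station import *
print(sign_off())"
```

```text
the job is handed in; nothing more can be done
None
```

I put the tall bisque tile on the floor of the front pocket, let go, and drew the fingers out slowly; the job was handed in at about 42.6 s and sign-off gave no verdict. The first grasp closed on nothing above the tile; the flap reads shut in the final wrist image, the short tiles and tin were found in place, and the jar and wedge couldn't be rechecked.

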